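# Serve one stone from the tipping stone carousel

## Task

Serve the pale blue stone from the stone carousel: turn the wheel by its red pegs until the pale blue stone faces the spout, then tip the carousel by its centre post so that this stone slides out through the spout into the catch tray. Let the carousel settle level again with the other three stones still in their compartments. Do not touch any stone with the gripper, and leave the crystal tower, the egg and the jar standing where they are.

Things in the scene. Friction and masses are not known exactly. Their poses are not given: they have to be found in the camera images.
- stand: Fixed wooden stand of the carousel with its catch tray, in front of the robot. Origin on the table under the wheel's axis; x points away from the spout, y to the left of that, z up, so the spout and the tray lie on its -x side (which faces the robot, up to 35 degrees to either side). The foot is T-shaped; two cheeks (y = +-111) carry the tilt axis, which runs along y at x = -55, z = 95.
- tray_floor (a point): Centre of the catch tray's felt floor, 8 mm above the table. The wooden tray is fixed to the stand, 99 x 104 mm inside (x, y of the stand), walls 46 mm high, the wall under the spout 20 mm.
- spout (a point): Point on the wheel's floor level in the middle of the rim's gap, 108 mm from the wheel's axis, on the tipping cradle; its axes are the stand's axes while the carousel is level and tip with it. The gap is 78 mm wide; a spout 40 mm long leads out of it over the tray. The rest of the round rim (inner radius 108, 30 mm high) is closed.
- post (a point): Centre of the black ball (26 mm diameter) on top of the steel centre post, on the wheel's axis, 198 mm above the table while level. The post (16 mm diameter, bare for 41 mm under the ball, down to the hub's top) belongs to the tipping cradle and does not turn with the wheel. The tilt axis lies 55 mm nearer the spout and 103 mm below the ball.
- tip (a joint): Tilt of the carousel: 0 level, growing as it tips toward the spout, stop at 0.72 rad. Pushing the post toward the spout tips it, with about 5 to 12 N; it is damped and sinks back level by itself within 1 s when let go. The stones slide on the smooth floor from about 0.4 to 0.55 rad.
- wheel (a joint): Angle of the wheel about its axis, rad, counter-clockwise from above positive. At 0 a divider points straight at the spout and the compartments lie 45 and 135 degrees to either side. Turns freely from -3.1 to 3.1, stays where it is left (friction about 0.12 N m, some 1.5 N at a peg).
- wheel_mid (a point): Centre of the wheel's white floor (212 mm diameter, 110 mm above the table while level). Four wooden dividers, 5 mm thick and 30 mm high, at right angles, make four open compartments with one stone each.
- peg0 (a point): Top of a red upright peg (12 mm diameter, 48 mm tall above its divider, top 188 mm above the table while level) on a divider, 78 mm from the wheel's axis. At wheel angle 0 it is the one nearest the spout.
- peg1 (a point): The same, the next peg, 90 degrees counter-clockwise (from above) from peg0.
- peg2 (a point): The same, opposite peg0.
- peg3 (a point): The same, opposite peg1.
- palm_stone_2_mid (a point): Centre of the pale blue polished stone, 47 x 61 x 30 mm, the one to serve. It lies flat in one of the compartments, about 70 mm from the wheel's axis.
- palm_stone_2: The same pale blue stone; origin at its underside.
- palm_stone_0: Pink polished stone, 56 x 62 x 30 mm, in another compartment; origin at its underside.
- palm_stone_1: Brown mottled polished stone, 50 x 56 x 28 mm, in another compartment; origin at its underside.
- palm_stone_4: Dark green polished stone, 47 x 40 x 26 mm, in another compartment; origin at its underside.
- tower_clear: Clear crystal tower, 25 x 24 x 104 mm, standing on the table to the right; origin at its foot. Leave it alone.
- egg_agate: Brown agate egg, 42 x 42 x 48 mm, standing on the table to the left; origin at its foot. Leave it alone.
- chip_jar: Small clear jar of amber chips with a black lid, 46 x 46 x 74 mm, standing on the table to the left; origin at its foot. Leave it alone.
Not all that is in view belongs to the job. What is shaped like the palm_stone_0 but turquoise is not meant. Leave any purple look-alike of the palm_stone_2 alone.

How it is judged:
By the outcome, as a careful person would: the job done as asked, in the order asked, and still so for the second after the job is handed in, with the robot touching nothing.
It also fails if it takes over 61 s, if anything falls off the work surface, if the arm or the gripper's body presses on something with over 40 N, if the wrist force passes 120 N, or if a joint passes its speed limit or range.

## Robot

A 7-joint arm with a two-finger parallel gripper is mounted at the origin on a cart in front of the work surface, level with it; the furniture and walls round the work are solid. World frame = base frame: x ahead of the robot, y to its left, z up, the work surface at z = 0. Lengths are in m, angles in degrees, forces in N, time in s.
With the tool pointing down it reaches from about 0.425 to 0.875 m from the base axis. Payload 4.7 kg.
Tool frame: the origin (TCP) lies at the very end of the fingers, on their centre line; the grasp point (between the pads) lies 19 mm behind it; z points along the fingers, y is the direction in which the jaws open and shut (so a half turn about z gives the same grasp; the last joint's range is limited). The gripper opens to 87 mm and grips with 3 to 60 N. Pads are 19 mm wide; open, the fingers measure 117 mm over their backs; the gripper's body (75 mm by 190 mm) begins 51 mm behind the grasp point.
Start: joints at [-74.364, 18.392, -4.016, 83.108, 1.295, 78.541, -3.26], TCP at [0.166, 0.628, 0.223] pointing down, gripper open.
Joint ranges: [-163.93, 163.93], [-17.29, 119.83], [-79.2, 71.16], [3.27, 140.29], [-89.18, 269.18], [5.43, 117.66], [-154.24, 154.24]. Speed limits (degrees/s): [147.25, 147.25, 180, 180, 180, 180, 180].

## Interface

Orientations are given as [roll, pitch, yaw] about the fixed x, y, z axes, in that order (R = Rz(yaw) Ry(pitch) Rx(roll)).
In Python, from cell import sensors, imaging, ticket gives the robot as it stands.
- The arm moves only by the tool carry_out, never from a script. Its argument "plan" is a list of rows, each an object of numbers: "fingers": the closure, from -1 (fully open) to 1 (shut); "dx", "dy", "dz": the shift along the tool's x, y, z normalised to -1 to 1, where 1 is 0.03 m; "rx", "ry", "rz": the turn, a rotation vector about the tool's x, y, z normalised to -1 to 1, where 1 is 10 degrees. A call has 1 to 12 rows; each row shifts and turns the commanded pose from where the row before left it, along the tool's axes as they then stand; what a row does not reach is not made up. A row lasts 1/8 s, in which the tool goes at most 62.5 mm and 10.7 degrees, less where a joint would pass 70% of its speed; a pose out of reach is approached as far as the arm can. A call with a number of a shift or a turn outside -1 to 1 is refused whole. A call with a gripper value outside its range is refused whole. The fingers move at their own pace and stop on an object; "force" is the grip in N (left out, the last holds). Time passes only in rows, so rows that do not move let the fingers close. It gives the time, the measured TCP pose, the force and the opening at its end, in the units of the state.
- sensors.get_obs(): the state, without advancing time (a new reading comes with each control period).
- imaging.read_camera(name): name is "scene" or "top"; returns a dict with "color" (480x640x3 uint8, red, green, blue), "mtx" (3x3 intrinsics, pixels), "extrinsics" (4x4, takes a point from world to camera coordinates). Camera axes: x right, y down, z forward; pixel columns grow to the right and rows downward; lengths in m; the calibration is good to about 2 mm. A picture is of the moment at which its call begins. There is no depth.
- ticket.sign_off(): hands the job in, once; it reports no verdict.
The state is a dict: "time_s": time; "qpos": joint angles; "joint_velocities": joint speeds; "effort": joint torques, N m; "tool_pos": TCP position; "tool_rot": TCP orientation; "force": force on the tool from outside, world axes, zero at the start; "wrist_torque": the same for the moment, N m; "grip_width": finger opening in m.
Only numpy, scipy, OpenCV 4.12 (cv2) and the standard library are available. Lean on these libraries where they do the work, as an engineer would, in place of code of your own. Each camera call takes 0.05 s, during which the arm holds its last target.

## Working session

There is one attempt and no reset: what is moved stays moved. The work goes in short steps, Python scripts to look and compute and a tool call to move; the robot and the scene stay as the last step left them, time stands still between calls to the robot, and variables do not carry over. Pictures are saved under pics/ and viewed, and the job is handed in when it is done.

Besides the shell and the picture viewer there is one more tool, called after "Request:" in YAML: its name, and indented under it one key for each argument. carry_out: Moves the arm, as the interface text tells. Scaled input: -1 to 1 covers 0.03 m each way for a shift and 10 degrees each way for a turn. Its arguments: {"type":"object","properties":{"plan":{"type":"array"},"force":{"type":"number"}},"required":["plan"]}

```bash
ls; mkdir -p pics; python3 - <<'E'
from cell import sensors, imaging
import cv2, numpy as np
o=sensors.get_obs(); print(o)
for n in("scene","top"):
    r=imaging.read_camera(n); cv2.imwrite(f"pics/{n}0.png",r["color"][:,:,::-1]); print(n,np.round(r["mtx"],1).tolist(),np.round(r["extrinsics"],4).tolist())
    np.savez(f"{n}0.npz",**r)
E
```

```text
pics
{'time_s': 0.0, 'qpos': array([-74.36424473,  18.44155193,  -4.01573397,  83.17592667,
         1.29801199,  78.54154726,  -3.26144445]), 'joint_velocities': array([ 0.11699137,  0.00218003,  0.01307588,  0.03763736, -0.03553399,
       -0.09191014, -0.12729936]), 'effort': array([-4.54745259e-04, -4.91271079e+01, -4.04367289e-01, -3.12540793e+01,
       -6.41605980e-02,  4.32964310e-02,  1.59189367e-04]), 'tool_pos': array([0.16626632, 0.62778763, 0.22142435]), 'tool_rot': array([-1.79886390e+02,  8.70971302e-03,  1.65173375e+02]), 'force': array([ 0.61437064,  0.09368422, -0.84042199]), 'wrist_torque': array([-0.00823858,  0.02835776, -0.00585937]), 'grip_width': 0.08677597856854397}
scene [[500.8, 0.0, 322.6], [0.0, 500.8, 241.2], [0.0, 0.0, 1.0]] [[0.5874, -0.8091, -0.0147, -0.2876], [-0.5147, -0.3595, -0.7784, 0.3984], [0.6245, 0.4648, -0.6276, 1.0322], [0.0, 0.0, 0.0, 1.0]]
top [[515.7, 0.0, 319.7], [0.0, 515.7, 247.7], [0.0, 0.0, 1.0]] [[-0.003, -1.0, 0.0038, 0.0532], [-0.9932, 0.0025, -0.1166, 0.5221], [0.1166, -0.0041, -0.9932, 1.1268], [0.0, 0.0, 0.0, 1.0]]
```

View pics/scene0.png

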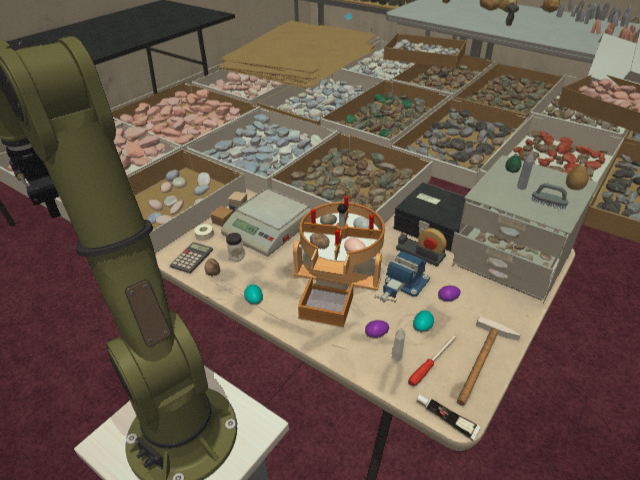

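View pics/top0.png

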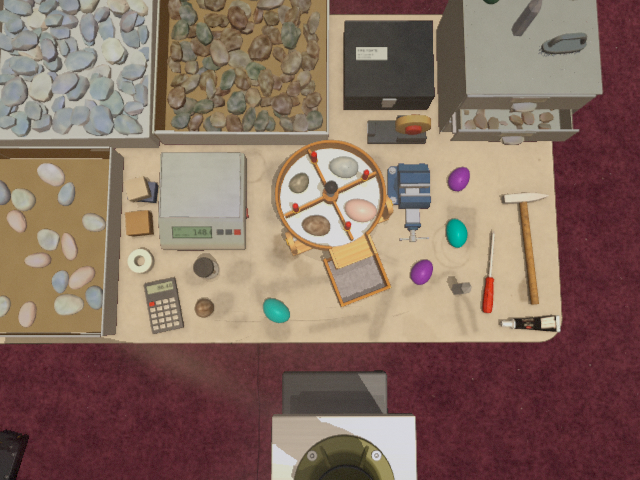

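```bash
cat > h.py <<'E'
import numpy as np, cv2
def load(n): return dict(np.load(n))
def ray(r,u,v,z):
    E=r["extrinsics"];K=r["mtx"];R=E[:3,:3];t=E[:3,3]
    c=-R.T@t; d=R.T@np.linalg.inv(K)@np.array([u,v,1.]); return c+d*(z-c[2])/d[2]
def proj(r,p):
    E=r["extrinsics"];q=r["mtx"]@(E[:3,:3]@np.array(p)+E[:3,3]); return q[:2]/q[2]
E
python3 - <<'E'
from h import *
r=load("top0.npz"); im=r["color"]
cv2.imwrite("pics/c0.png",cv2.resize(im[130:315,260:410,::-1],None,fx=3.2,fy=3.2,interpolation=cv2.INTER_CUBIC))
s=load("scene0.npz"); 
cv2.imwrite("pics/c1.png",cv2.resize(s["color"][185:330,280:400,::-1],None,fx=4,fy=4,interpolation=cv2.INTER_CUBIC))
hsv=cv2.cvtColor(im,cv2.COLOR_RGB2HSV)
m=(((hsv[...,0]<6)|(hsv[...,0]>174))&(hsv[...,1]>170)&(hsv[...,2]>110)).astype(np.uint8)
n,l,st,c=cv2.connectedComponentsWithStats(m)
for i in range(1,n):
    if st[i,4]>8 and 270<c[i][0]<400 and 130<c[i][1]<260: print("red",c[i],st[i,4],ray(r,*c[i],.183)[:2])
m=((hsv[...,2]<60)).astype(np.uint8)
n,l,st,c=cv2.connectedComponentsWithStats(m)
for i in range(1,n):
    if st[i,4]>20 and 310<c[i][0]<350 and 170<c[i][1]<210: print("ball",c[i],st[i,4],ray(r,*c[i],.198)[:2])
E
```

```text
red [313.43478261 154.17391304] 23 [0.69157461 0.06423585]
red [366.25 172.25] 20 [ 0.65454514 -0.04033377]
red [295.11111111 205.72222222] 18 [0.58744465 0.10039795]
red [348. 224.] 21 [ 0.55084736 -0.00319937]
```

View pics/c0.png

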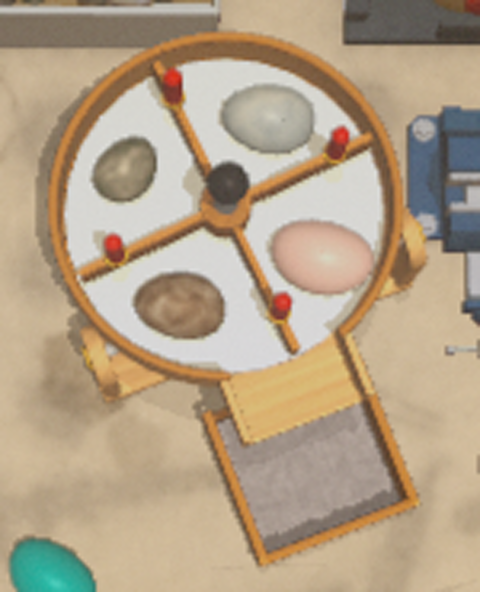

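View pics/c1.png

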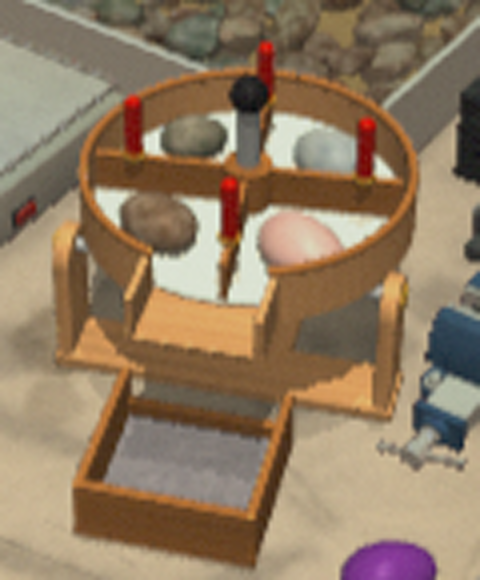

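```bash
python3 - <<'E'
from h import *
r=load("top0.npz"); c=np.array([.621,.0303])
P=lambda u,v,z: ray(r,260+u/3.2,130+v/3.2,z)[:2]
a,b=P(265,562,.046),P(415,500,.046); m=(a+b)/2;d=m-c
print("tray edge",a,b,np.linalg.norm(a-b),"dir",np.degrees(np.arctan2(-d[1],-d[0])),np.linalg.norm(d), "edge normal",np.degrees(np.arctan2(*(b-a)[::-1])))
a,b=P(205,412,.046),P(265,562,.046);print("side dir",np.degrees(np.arctan2(*(a-b)[::-1])))
for n,p in dict(blue=(268,118),green=(125,168),brown=(180,304),pink=(323,256)).items():
    q=P(*p,.125)-c; print(n,q,np.linalg.norm(q),np.degrees(np.arctan2(q[1],q[0])))
for p in [(.69157,.06424),(.65454,-.04033),(.58744,.1004),(.55085,-.0032)]:
    q=np.array(p)-c; print(np.linalg.norm(q),np.degrees(np.arctan2(q[1],q[0])))
print("ball",P(229,185,.198))
s=load("scene0.npz");im=s["color"];hsv=cv2.cvtColor(im,cv2.COLOR_RGB2HSV)
print(proj(s,[*c,.198]),"vs ball crop",280+248/4,185+95/4)
# cheeks tops
E
```

```text
tray edge [0.39277202 0.00162903] [ 0.43474531 -0.10166031] 0.1114919075709397 dir 21.183662818671824 0.22226014589873344 edge normal -67.8848384822356
side dir 21.500922695658385
blue [ 0.0607434  -0.02918747] 0.06739190783903982 -25.66448468954128
green [0.02742001 0.06452309] 0.07010767916170807 66.97623829545306
brown [-0.06257763  0.02879285] 0.06888386763461965 155.2921753619749
pink [-0.03124748 -0.06413871] 0.07134549147599649 -115.97469376626057
0.07830739747942082 25.684804885550207
0.07818905613959028 -64.5984045432523
0.07771926144785475 115.5825196042685
0.07773848789370685 -154.47327993478615
ball [0.61966606 0.02898904]
[341.65082909 208.21597722] vs ball crop 342.0 208.75
```

Candidates, in top-image pixels:
- Pale grey-blue stone (344,167), in the far compartment of the wheel.
- Other stones in the wheel: green (299,183), brown (316,225), pink (361,210).
- Loose purple look-alikes: (458,179) and (421,271).
- Loose turquoise look-alikes: (457,233) and (276,310).

I choose the one at (344,167); the close crop shows it is pale blue. The stand's yaw is about 21.6° and the wheel needs to turn about −139°.

```bash
cat > plan.py <<'E'
import numpy as np, json
from scipy.spatial.transform import Rotation as Ro
from cell import sensors
def pose():
    o=sensors.get_obs(); return np.array(o["tool_pos"]),Ro.from_euler("xyz",o["tool_rot"],degrees=True)
def down(yaw,pitch=0): return Ro.from_euler("xyz",[180,pitch,yaw],degrees=True)
def rows(wps,p=None,R=None,extra=None):
    """wps: list of (pos,Rotation), one per row"""
    if p is None: p,R=pose()
    out=[]
    for q,S in wps:
        d=np.round(R.inv().apply(np.array(q)-p)/.03,2); w=np.round(np.degrees((R.inv()*S).as_rotvec())/10,2)
        if max(abs(d).max(),abs(w).max())>1: print("OVER",d,w)
        d=np.clip(d,-1,1);w=np.clip(w,-1,1)
        row={k:float(v) for k,v in zip(("dx","dy","dz","rx","ry","rz"),[*d,*w]) if v!=0}
        if extra: row.update(extra)
        out.append(row); p=p+R.apply(d*.03); R=R*Ro.from_rotvec(np.radians(w*10))
    for i in range(0,len(out),12): print(json.dumps(out[i:i+12]).replace(" ",""))
    print("end",np.round(p,4),np.round(R.as_euler("xyz",degrees=True),2)); return p,R
def line(p0,R0,p1,R1,n):
    w=(R0.inv()*R1).as_rotvec()
    return [(p0+(p1-p0)*k/n,R0*Ro.from_rotvec(w*k/n)) for k in range(1,n+1)]
E
python3 - <<'E'
from plan import *
p,R=pose(); t=np.array([.5874,.1003,.27])
print(rows(line(p,R,t,down(115.6),24))[0])
E
```

```text
[{"dx":-0.75,"dy":-0.56,"dz":-0.07,"rz":0.21},{"dx":-0.78,"dy":-0.53,"dz":-0.06,"rz":0.2},{"dx":-0.79,"dy":-0.5,"dz":-0.07,"rz":0.21},{"dx":-0.81,"dy":-0.48,"dz":-0.06,"rz":0.21},{"dx":-0.82,"dy":-0.44,"dz":-0.07,"rz":0.2},{"dx":-0.84,"dy":-0.42,"dz":-0.07,"rz":0.21},{"dx":-0.86,"dy":-0.38,"dz":-0.06,"rz":0.21},{"dx":-0.87,"dy":-0.35,"dz":-0.07,"rz":0.2},{"dx":-0.88,"dy":-0.33,"dz":-0.07,"rz":0.21},{"dx":-0.89,"dy":-0.29,"dz":-0.06,"rz":0.21},{"dx":-0.9,"dy":-0.25,"dz":-0.07,"rz":0.2},{"dx":-0.91,"dy":-0.23,"dz":-0.06,"rz":0.21}]
[{"dx":-0.92,"dy":-0.19,"dz":-0.07,"rz":0.21},{"dx":-0.92,"dy":-0.16,"dz":-0.07,"rz":0.2},{"dx":-0.93,"dy":-0.12,"dz":-0.06,"rz":0.21},{"dx":-0.94,"dy":-0.09,"dz":-0.07,"rz":0.21},{"dx":-0.93,"dy":-0.06,"dz":-0.07,"rx":-0.01,"rz":0.2},{"dx":-0.94,"dy":-0.02,"dz":-0.06,"rz":0.21},{"dx":-0.94,"dy":0.01,"dz":-0.07,"rz":0.2},{"dx":-0.93,"dy":0.04,"dz":-0.06,"rz":0.21},{"dx":-0.94,"dy":0.08,"dz":-0.07,"rz":0.21},{"dx":-0.93,"dy":0.11,"dz":-0.07,"ry":0.01,"rz":0.2},{"dx":-0.93,"dy":0.14,"dz":-0.07,"rz":0.21},{"dx":-0.92,"dy":0.18,"dz":-0.06,"rz":0.21}]
end [0.5875 0.1002 0.2699] [ 1.7997e+02 -5.0000e-02  1.1558e+02]
[0.58747506 0.10019212 0.26990648]
```

Request:
carry_out:
  plan:
    - {"dx":-0.75,"dy":-0.55,"dz":-0.1,"rz":0.2}
    - {"dx":-0.8,"dy":-0.55,"dz":-0.1,"rz":0.2}
    - {"dx":-0.8,"dy":-0.5,"dz":-0.1,"rz":0.2}
    - {"dx":-0.8,"dy":-0.5,"dz":-0.1,"rz":0.2}
    - {"dx":-0.8,"dy":-0.45,"dz":-0.1,"rz":0.2}
    - {"dx":-0.85,"dy":-0.4,"dz":-0.1,"rz":0.2}
    - {"dx":-0.85,"dy":-0.4,"dz":-0.1,"rz":0.2}
    - {"dx":-0.85,"dy":-0.35,"dz":-0.1,"rz":0.2}
    - {"dx":-0.9,"dy":-0.35,"dz":-0.1,"rz":0.2}
    - {"dx":-0.9,"dy":-0.3,"dz":-0.1,"rz":0.2}
    - {"dx":-0.9,"dy":-0.25,"dz":-0.1,"rz":0.2}
    - {"dx":-0.9,"dy":-0.25,"dz":-0.1,"rz":0.2}

```text
validation failed for argument at $.pl...
```

```bash
python3 - <<'E'
from plan import *
p,R=pose(); t=np.array([.5874,.1003,.26]);print(p,R.as_euler("xyz",degrees=True))
rows(line(p,R,t,down(115.6),12))
E
```

```text
[0.16625358 0.62787637 0.22159123] [-1.79902751e+02  4.70872176e-03  1.65175307e+02]
OVER [-1.51 -1.12 -0.1 ] [-0.    0.    0.41]
OVER [-2.09 -1.09 -0.11] [-0.    0.    0.42]
OVER [-2.75 -0.9  -0.1 ] [-0.    0.    0.41]
OVER [-3.46 -0.64 -0.11] [-0.    0.    0.41]
OVER [-4.21 -0.47 -0.1 ] [-0.    0.    0.42]
OVER [-5.01 -0.28 -0.11] [-0.    0.    0.41]
OVER [-5.83 -0.09 -0.1 ] [-0.    0.    0.41]
OVER [-6.68  0.09 -0.11] [-0.    0.    0.42]
OVER [-7.53  0.3  -0.1 ] [-0.01  0.01  0.41]
OVER [-8.39  0.49 -0.12] [ 0.   -0.    0.41]
OVER [-9.24  0.69 -0.11] [ 0.   -0.    0.41]
OVER [-10.07   0.87  -0.11] [ 0.   -0.    0.42]
[{"dx":-1.0,"dy":-1.0,"dz":-0.1,"rz":0.41},{"dx":-1.0,"dy":-1.0,"dz":-0.11,"rz":0.42},{"dx":-1.0,"dy":-0.9,"dz":-0.1,"rz":0.41},{"dx":-1.0,"dy":-0.64,"dz":-0.11,"rz":0.41},{"dx":-1.0,"dy":-0.47,"dz":-0.1,"rz":0.42},{"dx":-1.0,"dy":-0.28,"dz":-0.11,"rz":0.41},{"dx":-1.0,"dy":-0.09,"dz":-0.1,"rz":0.41},{"dx":-1.0,"dy":0.09,"dz":-0.11,"rz":0.42},{"dx":-1.0,"dy":0.3,"dz":-0.1,"rx":-0.01,"ry":0.01,"rz":0.41},{"dx":-1.0,"dy":0.49,"dz":-0.12,"rz":0.41},{"dx":-1.0,"dy":0.69,"dz":-0.11,"rz":0.41},{"dx":-1.0,"dy":0.87,"dz":-0.11,"rz":0.42}]
end [0.4522 0.3365 0.2603] [ 1.7999e+02 -4.0000e-02  1.1558e+02]
```

Nothing moved. The rows probably need all seven fields, so I'll try one row like that.

Request:
carry_out:
  plan:
    - {"fingers":-1,"dx":-0.75,"dy":-0.55,"dz":-0.1,"rx":0,"ry":0,"rz":0.2}

```text
time_s: 0.22
tool_pos: [0.1814, 0.6071, 0.2242]
tool_rot: [-179.9, -0.1, 163.4]
force: [0.0, -0.6, 0.2]
grip_width: 0.0867
```

Request:
carry_out:
  plan:
    - {"fingers":-1,"dx":-0.8,"dy":-0.55,"dz":-0.1,"rx":0,"ry":0,"rz":0.2}
    - {"fingers":-1,"dx":-0.8,"dy":-0.5,"dz":-0.1,"rx":0,"ry":0,"rz":0.2}
    - {"fingers":-1,"dx":-0.8,"dy":-0.5,"dz":-0.1,"rx":0,"ry":0,"rz":0.2}
    - {"fingers":-1,"dx":-0.8,"dy":-0.45,"dz":-0.1,"rx":0,"ry":0,"rz":0.2}
    - {"fingers":-1,"dx":-0.85,"dy":-0.4,"dz":-0.1,"rx":0,"ry":0,"rz":0.2}
    - {"fingers":-1,"dx":-0.85,"dy":-0.4,"dz":-0.1,"rx":0,"ry":0,"rz":0.2}
    - {"fingers":-1,"dx":-0.85,"dy":-0.35,"dz":-0.1,"rx":0,"ry":0,"rz":0.2}
    - {"fingers":-1,"dx":-0.9,"dy":-0.35,"dz":-0.1,"rx":0,"ry":0,"rz":0.2}
    - {"fingers":-1,"dx":-0.9,"dy":-0.3,"dz":-0.1,"rx":0,"ry":0,"rz":0.2}
    - {"fingers":-1,"dx":-0.9,"dy":-0.25,"dz":-0.1,"rx":0,"ry":0,"rz":0.2}
    - {"fingers":-1,"dx":-0.9,"dy":-0.25,"dz":-0.1,"rx":0,"ry":0,"rz":0.2}
    - {"fingers":0,"dx":0,"dy":0,"dz":0,"rx":0,"ry":0,"rz":0}
  force: 8

```text
time_s: 1.72
tool_pos: [0.3797, 0.361, 0.259]
tool_rot: [180.0, 0.0, 140.9]
force: [0.0, 0.3, -0.5]
grip_width: 0.0825
```

```bash
python3 - <<'E'
from plan import *
p,R=pose(); t=np.array([.5874,.1003,.26]);print(p,R.as_euler("xyz",degrees=True))
rows(line(p,R,t,down(115.6),11))
E
```

```text
[0.37969266 0.36102702 0.25904614] [1.79959858e+02 4.22150947e-02 1.40850444e+02]
OVER [-1.01 -0.09  0.  ] [0.   0.   0.23]
OVER [-1.02 -0.06 -0.  ] [0.   0.   0.23]
OVER [-1.03 -0.01 -0.  ] [0.   0.   0.23]
OVER [-1.04  0.03 -0.01] [0.   0.   0.23]
OVER [-1.04  0.07  0.  ] [0.   0.   0.23]
OVER [-1.05  0.11 -0.  ] [0.   0.   0.23]
OVER [-1.05  0.14 -0.  ] [0.   0.   0.23]
OVER [-1.04  0.19 -0.01] [0.01 0.   0.23]
[{"dx":-0.99,"dy":-0.22,"rz":0.23},{"dx":-0.99,"dy":-0.17,"rz":0.23},{"dx":-1.0,"dy":-0.14,"dz":-0.01,"rz":0.23},{"dx":-1.0,"dy":-0.09,"rz":0.23},{"dx":-1.0,"dy":-0.06,"rz":0.23},{"dx":-1.0,"dy":-0.01,"rz":0.23},{"dx":-1.0,"dy":0.03,"dz":-0.01,"rz":0.23},{"dx":-1.0,"dy":0.07,"rz":0.23},{"dx":-1.0,"dy":0.11,"rz":0.23},{"dx":-1.0,"dy":0.14,"rz":0.23},{"dx":-1.0,"dy":0.19,"dz":-0.01,"rx":0.01,"rz":0.23}]
end [0.5867 0.1013 0.2601] [-1.7995e+02  2.0000e-02  1.1555e+02]
```

Request:
carry_out:
  plan:
    - {"fingers":0,"dx":-1,"dy":-0.2,"dz":0,"rx":0,"ry":0,"rz":0.23}
    - {"fingers":0,"dx":-1,"dy":-0.2,"dz":0,"rx":0,"ry":0,"rz":0.23}
    - {"fingers":0,"dx":-1,"dy":-0.15,"dz":0,"rx":0,"ry":0,"rz":0.23}
    - {"fingers":0,"dx":-1,"dy":-0.1,"dz":0,"rx":0,"ry":0,"rz":0.23}
    - {"fingers":0,"dx":-1,"dy":-0.05,"dz":0,"rx":0,"ry":0,"rz":0.23}
    - {"fingers":0,"dx":-1,"dy":0,"dz":0,"rx":0,"ry":0,"rz":0.23}
    - {"fingers":0,"dx":-1,"dy":0.05,"dz":0,"rx":0,"ry":0,"rz":0.23}
    - {"fingers":0,"dx":-1,"dy":0.05,"dz":0,"rx":0,"ry":0,"rz":0.23}
    - {"fingers":0,"dx":-1,"dy":0.1,"dz":0,"rx":0,"ry":0,"rz":0.23}
    - {"fingers":0,"dx":-1,"dy":0.15,"dz":0,"rx":0,"ry":0,"rz":0.23}
    - {"fingers":0,"dx":-1,"dy":0.2,"dz":0,"rx":0,"ry":0,"rz":0.23}
    - {"fingers":0,"dx":0,"dy":0,"dz":0,"rx":0,"ry":0,"rz":0}

```text
time_s: 3.22
tool_pos: [0.5881, 0.1007, 0.2584]
tool_rot: [-180.0, 0.1, 115.5]
force: [0.4, 0.0, 0.6]
grip_width: 0.0436
```

```bash
python3 - <<'E'
from plan import *
from cell import imaging; import cv2
p,R=pose(); print(p,R.as_euler("xyz",degrees=True),sensors.get_obs()["grip_width"])
p,R=rows(line(p,R,np.array([.5874,.1003,.25]),down(115.6),2))
rows(line(p,R,np.array([.5874,.1003,.155]),down(115.6),5),p,R)
for n in("scene","top"):
    r=imaging.read_camera(n); cv2.imwrite(f"pics/{n}1.png",r["color"][120:360,200:520,::-1].repeat(2,0).repeat(2,1))
E
```

```text
[0.58805547 0.10066372 0.25838288] [-1.79975297e+02  1.12008660e-01  1.15518807e+02] 0.04357471701990088
[{"dy":-0.01,"dz":0.14,"ry":0.01},{"dy":-0.01,"dz":0.14,"rz":-0.01}]
end [0.5875 0.1004 0.25  ] [-1.7998e+02  1.0000e-02  1.1562e+02]
[{"dz":0.63},{"dz":0.64},{"dz":0.63},{"dz":0.63},{"dz":0.64}]
end [0.5875 0.1004 0.1549] [-1.7998e+02  1.0000e-02  1.1562e+02]
```

View pics/scene1.png

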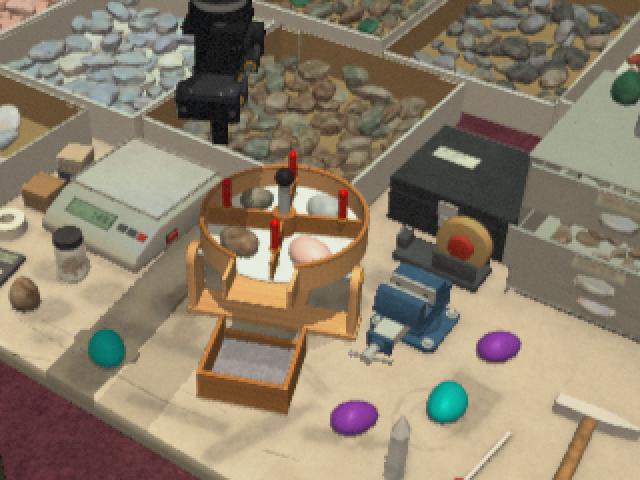

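The gripper, tip near crop pixel (220,140), is directly above the left peg (226,190). I'll descend and close on it.

Request:
carry_out:
  plan:
    - {"fingers":0,"dx":0,"dy":-0.02,"dz":0.7,"rx":0,"ry":0,"rz":0}
    - {"fingers":0,"dx":0,"dy":0,"dz":0.7,"rx":0,"ry":0,"rz":0}
    - {"fingers":0,"dx":0,"dy":0,"dz":0.7,"rx":0,"ry":0,"rz":0}
    - {"fingers":0,"dx":0,"dy":0,"dz":0.7,"rx":0,"ry":0,"rz":0}
    - {"fingers":0,"dx":0,"dy":0,"dz":0.6,"rx":0,"ry":0,"rz":0}
    - {"fingers":0.6,"dx":0,"dy":0,"dz":0,"rx":0,"ry":0,"rz":0}
    - {"fingers":0.9,"dx":0,"dy":0,"dz":0,"rx":0,"ry":0,"rz":0}
    - {"fingers":0.9,"dx":0,"dy":0,"dz":0,"rx":0,"ry":0,"rz":0}
    - {"fingers":0.9,"dx":0,"dy":0,"dz":0,"rx":0,"ry":0,"rz":0}
  force: 8

```text
time_s: 4.45
tool_pos: [0.5861, 0.1043, 0.1573]
tool_rot: [179.9, 0.0, 115.9]
force: [-1.7, -0.9, 2.0]
grip_width: 0.0117
```

```bash
python3 - <<'E'
from plan import *
from cell import imaging; import cv2
p,R=pose(); print(p,R.as_euler("xyz",degrees=True),sensors.get_obs()["grip_width"],sensors.get_obs()["force"])
c=np.array([.621,.0303]); z=.157
w=[]
phi0=115.6;N=24
for k in range(1,N+1):
    ph=phi0-139*k/N; a=np.radians(ph)
    w.append((np.array([*(c+.078*np.array([np.cos(a),np.sin(a)])),z]),down(ph)))
rows(w)
r=imaging.read_camera("scene"); cv2.imwrite("pics/scene2.png",r["color"][120:360,200:520,::-1].repeat(2,0).repeat(2,1))
E
```

```text
[0.58612537 0.10434777 0.15728999] [1.79934028e+02 1.62020898e-03 1.15872568e+02] 0.011719078231952822 [-1.70903364 -0.86922599  1.95842281]
[{"dx":-0.14,"dy":0.24,"dz":0.01,"rx":0.01,"rz":0.61},{"dx":-0.02,"dy":0.27,"rz":0.58},{"dx":-0.01,"dy":0.26,"rz":0.57},{"dx":-0.01,"dy":0.26,"rz":0.58},{"dx":-0.02,"dy":0.26,"rz":0.58},{"dx":-0.01,"dy":0.26,"rz":0.58},{"dx":-0.01,"dy":0.27,"rz":0.58},{"dx":-0.02,"dy":0.26,"rz":0.58},{"dx":-0.01,"dy":0.26,"rz":0.58},{"dx":-0.01,"dy":0.26,"rz":0.58},{"dx":-0.01,"dy":0.27,"rz":0.58},{"dx":-0.02,"dy":0.26,"rz":0.58}]
[{"dx":-0.01,"dy":0.26,"rz":0.58},{"dx":-0.01,"dy":0.26,"rz":0.58},{"dx":-0.02,"dy":0.27,"rz":0.57},{"dx":-0.01,"dy":0.26,"rz":0.58},{"dx":-0.01,"dy":0.26,"rz":0.58},{"dx":-0.02,"dy":0.26,"rz":0.58},{"dx":-0.01,"dy":0.27,"rz":0.58},{"dx":-0.01,"dy":0.26,"rz":0.58},{"dx":-0.02,"dy":0.26,"rz":0.58},{"dx":-0.01,"dy":0.26,"rz":0.58},{"dx":-0.01,"dy":0.27,"rz":0.58},{"dx":-0.02,"dy":0.26,"rz":0.58}]
end [ 0.6925 -0.0007  0.157 ] [ 1.7998e+02  2.0000e-02 -2.3430e+01]
```

View pics/scene2.png

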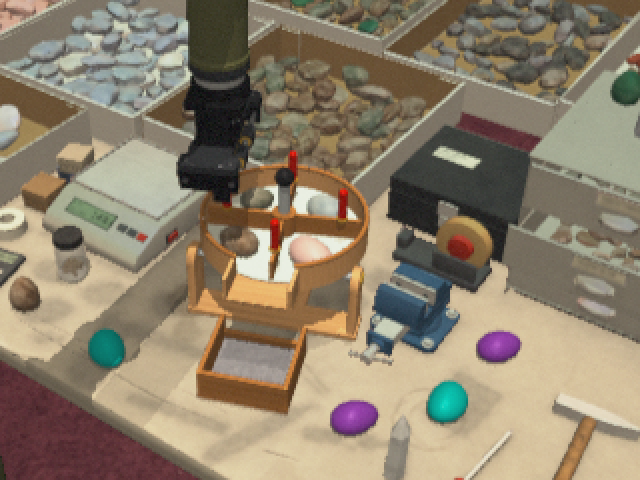

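Request:
carry_out:
  plan:
    - {"fingers":0.9,"dx":0,"dy":0.26,"dz":0,"rx":0,"ry":0,"rz":0.58}
    - {"fingers":0.9,"dx":-0.01,"dy":0.26,"dz":0,"rx":0,"ry":0,"rz":0.58}
    - {"fingers":0.9,"dx":-0.01,"dy":0.26,"dz":0,"rx":0,"ry":0,"rz":0.58}
    - {"fingers":0.9,"dx":-0.01,"dy":0.26,"dz":0,"rx":0,"ry":0,"rz":0.58}
    - {"fingers":0.9,"dx":-0.01,"dy":0.26,"dz":0,"rx":0,"ry":0,"rz":0.58}
    - {"fingers":0.9,"dx":-0.01,"dy":0.26,"dz":0,"rx":0,"ry":0,"rz":0.58}

```text
time_s: 5.25
tool_pos: [0.6317, 0.1118, 0.1573]
tool_rot: [180.0, -0.0, 80.9]
force: [-0.3, -0.7, 2.6]
grip_width: 0.0116
```

```bash
cat > arc.py <<'E'
from plan import *
from cell import imaging; import cv2,sys
p,R=pose(); o=sensors.get_obs();print(p,R.as_euler("xyz",degrees=True),o["grip_width"],o["force"],o["wrist_torque"])
c=np.array([.621,.0303]);d=p[:2]-c;print("r",np.hypot(*d),"phi",np.degrees(np.arctan2(d[1],d[0])))
for n in ("scene","top"):
    r=imaging.read_camera(n); a=r["color"][120:360,200:520,::-1] if n=="scene" else r["color"][120:320,240:420,::-1]
    cv2.imwrite(f"pics/{n}{sys.argv[1]}.png",a.repeat(2,0).repeat(2,1)); np.savez(f"{n}{sys.argv[1]}.npz",**r)
E
python3 arc.py 3
```

```text
[0.63169562 0.11179499 0.15730714] [ 1.79959915e+02 -1.41621264e-02  8.08949824e+01] 0.011580839684963201 [-0.25586109 -0.70439375  2.5909124 ] [-0.14975298  0.2170142   0.03403813]
r 0.08219385486830334 phi 82.52308437400146
```

View pics/scene3.png

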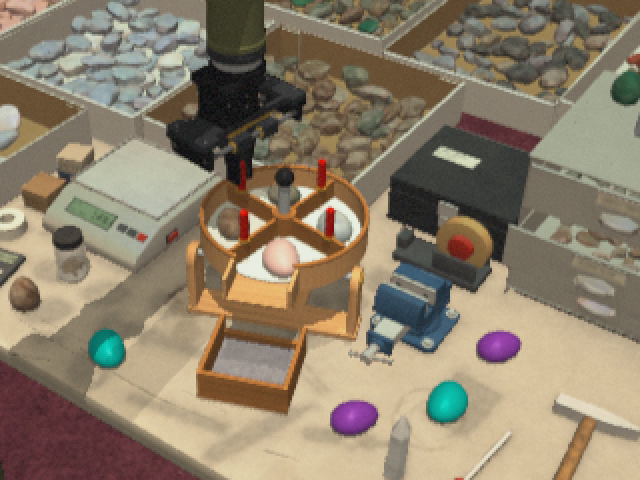

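View pics/top3.png

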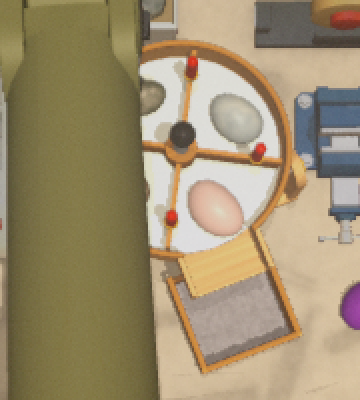

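The wheel follows: it has turned about 34° clockwise, with pink now near the spout. Continuing along the arc.

Request:
carry_out:
  plan:
    - {"fingers":0.9,"dx":-0.05,"dy":0.26,"dz":0,"rx":0,"ry":0,"rz":0.58}
    - {"fingers":0.9,"dx":-0.05,"dy":0.26,"dz":0,"rx":0,"ry":0,"rz":0.58}
    - {"fingers":0.9,"dx":-0.01,"dy":0.26,"dz":0,"rx":0,"ry":0,"rz":0.58}
    - {"fingers":0.9,"dx":-0.02,"dy":0.26,"dz":0,"rx":0,"ry":0,"rz":0.58}
    - {"fingers":0.9,"dx":-0.01,"dy":0.26,"dz":0,"rx":0,"ry":0,"rz":0.58}
    - {"fingers":0.9,"dx":-0.01,"dy":0.26,"dz":0,"rx":0,"ry":0,"rz":0.58}

```text
time_s: 6.1
tool_pos: [0.6733, 0.0935, 0.1574]
tool_rot: [-179.9, -0.3, 46.4]
force: [2.6, 5.0, 2.0]
grip_width: 0.0115
```

```bash
python3 arc.py 4
```

```text
[0.67329983 0.09350768 0.1573645 ] [-179.91993498   -0.33761935   46.39261953] 0.011487121100206044 [2.60177655 5.00054018 2.03830305] [ 0.97691691 -0.3827123  -0.02423095]
r 0.08203951937105697 phi 50.3946760639992
```

Request:
carry_out:
  plan:
    - {"fingers":0.9,"dx":0,"dy":0.27,"dz":0,"rx":0,"ry":0,"rz":0.58}
    - {"fingers":0.9,"dx":-0.01,"dy":0.27,"dz":0,"rx":0,"ry":0,"rz":0.58}
    - {"fingers":0.9,"dx":-0.01,"dy":0.27,"dz":0,"rx":0,"ry":0,"rz":0.58}
    - {"fingers":0.9,"dx":-0.01,"dy":0.27,"dz":0,"rx":0,"ry":0,"rz":0.58}
    - {"fingers":0.9,"dx":-0.01,"dy":0.27,"dz":0,"rx":0,"ry":0,"rz":0.58}
    - {"fingers":0.9,"dx":-0.01,"dy":0.27,"dz":0,"rx":0,"ry":0,"rz":0.58}

```text
time_s: 6.95
tool_pos: [0.6999, 0.0519, 0.1582]
tool_rot: [-179.8, -0.6, 11.6]
force: [9.0, 4.5, 1.5]
grip_width: 0.0115
```

```bash
python3 arc.py 5
```

```text
[0.69992213 0.05186912 0.15822209] [-179.848381     -0.57682564   11.60002466] 0.011546145473453813 [9.01385879 4.47970388 1.50305231] [ 0.90001746 -1.69335989  0.01473332]
r 0.08181644091752105 phi 15.285454239672445
```

View pics/scene5.png

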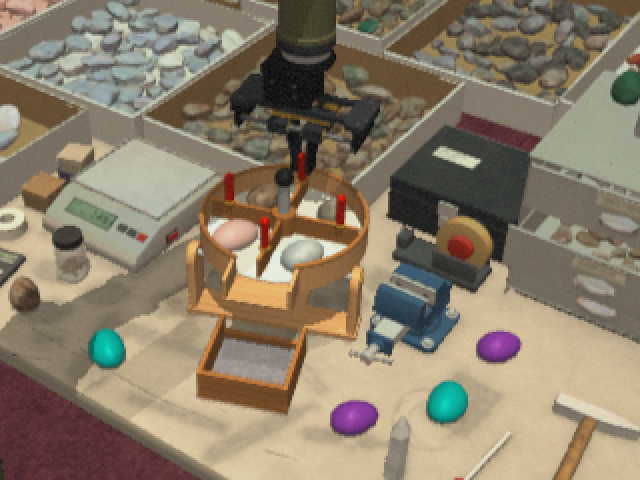

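Request:
carry_out:
  plan:
    - {"fingers":0.9,"dx":0.08,"dy":0.28,"dz":0,"rx":0,"ry":0,"rz":0.58}
    - {"fingers":0.9,"dx":0.08,"dy":0.28,"dz":0,"rx":0,"ry":0,"rz":0.58}
    - {"fingers":0.9,"dx":0,"dy":0.28,"dz":0,"rx":0,"ry":0,"rz":0.58}
    - {"fingers":0.9,"dx":-0.01,"dy":0.28,"dz":0,"rx":0,"ry":0,"rz":0.58}
    - {"fingers":0.9,"dx":-0.01,"dy":0.28,"dz":0,"rx":0,"ry":0,"rz":0.58}
    - {"fingers":0.9,"dx":-0.01,"dy":0.28,"dz":0,"rx":0,"ry":0,"rz":0.58}
    - {"fingers":0.9,"dx":0,"dy":0,"dz":0,"rx":0,"ry":0,"rz":0}

```text
time_s: 7.92
tool_pos: [0.6972, -0.001, 0.1573]
tool_rot: [-180.0, -0.0, -23.2]
force: [-0.5, 0.7, 5.5]
grip_width: 0.0115
```

```bash
python3 arc.py 6; python3 - <<'E'
from h import *
for n in("top","scene"):
    r=load(n+"6.npz");im=r["color"];hsv=cv2.cvtColor(im,cv2.COLOR_RGB2HSV)
    m=(((hsv[...,0]<6)|(hsv[...,0]>174))&(hsv[...,1]>170)&(hsv[...,2]>110)).astype(np.uint8)
    N,l,st,c=cv2.connectedComponentsWithStats(m); C=np.array([.621,.0303])
    for i in range(1,N):
        u,v=c[i]
        if n=="scene": u=st[i,0]+st[i,2]/2-.5; v=st[i,1]+2
        q=ray(r,u,v,.183 if n=="top" else .186)[:2]-C
        if st[i,4]>8 and np.hypot(*q)<.1: print(n,c[i],np.hypot(*q),np.degrees(np.arctan2(q[1],q[0])))
E
```

```text
[ 0.69718663 -0.00101581  0.15729181] [-1.79968001e+02 -1.36164890e-02 -2.32229369e+01] 0.011538477616574987 [-0.53320046  0.73819333  5.5140701 ] [-0.08608538  0.36785146 -0.0617306 ]
r 0.08237161237091609 phi -22.344656990324463
top [366.96428571 204.89285714] 0.07810208092186585 -114.35531452413078
scene [316.51851852 228.07407407] 0.08082158367421925 161.69720952387377
scene [358.58490566 233.62264151] 0.08461668105279933 -115.60974996655081
```

View pics/scene6.png

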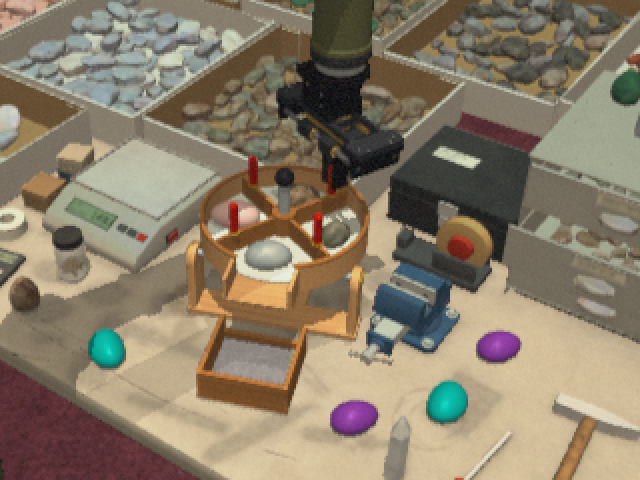

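View pics/top6.png

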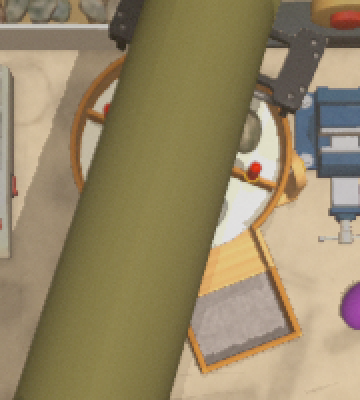

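The pale blue stone now faces the spout at crop pixel (268,254). The peg bearing measures −114.4° against a target of −113.4°. Next I'll release, rise and move over the post.

Request:
carry_out:
  plan:
    - {"fingers":0,"dx":0,"dy":0,"dz":0,"rx":0,"ry":0,"rz":0}
    - {"fingers":0,"dx":0,"dy":0,"dz":0,"rx":0,"ry":0,"rz":0}
    - {"fingers":0,"dx":0,"dy":0,"dz":0,"rx":0,"ry":0,"rz":0}
    - {"fingers":0,"dx":0,"dy":0,"dz":-0.5,"rx":0,"ry":0,"rz":0}
    - {"fingers":0,"dx":0,"dy":0,"dz":-0.8,"rx":0,"ry":0,"rz":0}
    - {"fingers":0,"dx":0,"dy":0,"dz":-0.8,"rx":0,"ry":0,"rz":0}
    - {"fingers":0,"dx":0,"dy":0,"dz":-0.8,"rx":0,"ry":0,"rz":0}
    - {"fingers":0,"dx":0,"dy":0,"dz":-0.6,"rx":0,"ry":0,"rz":0}
    - {"fingers":0,"dx":0,"dy":0,"dz":0,"rx":0,"ry":0,"rz":0}

```text
time_s: 9.15
tool_pos: [0.6981, -0.0012, 0.2636]
tool_rot: [-179.9, -0.2, -23.3]
force: [-0.2, -0.4, -1.2]
grip_width: 0.0433
```

```bash
python3 - <<'E'
from plan import *
p,R=pose();print(p,R.as_euler("xyz",degrees=True))
rows(line(p,R,np.array([.6205,.030,.26]),down(21.6),6))
E
```

```text
[ 0.69811948 -0.00120199  0.26360214] [-1.79930027e+02 -1.69397320e-01 -2.33249622e+01]
[{"dx":-0.46,"dy":0.01,"dz":0.02,"rz":-0.75},{"dx":-0.47,"dy":-0.05,"dz":0.02,"ry":-0.01,"rz":-0.75},{"dx":-0.45,"dy":-0.11,"dz":0.02,"rz":-0.75},{"dx":-0.43,"dy":-0.16,"dz":0.02,"rz":-0.74},{"dx":-0.41,"dy":-0.23,"dz":0.02,"ry":-0.01,"rz":-0.75},{"dx":-0.38,"dy":-0.27,"dz":0.02,"rz":-0.75}]
end [0.6204 0.03   0.2599] [-1.800e+02  1.000e-02  2.158e+01]
```

Request:
carry_out:
  plan:
    - {"fingers":0,"dx":-0.46,"dy":0.01,"dz":0,"rx":0,"ry":0,"rz":-0.75}
    - {"fingers":0,"dx":-0.47,"dy":-0.05,"dz":0,"rx":0,"ry":0,"rz":-0.75}
    - {"fingers":0,"dx":-0.45,"dy":-0.11,"dz":0,"rx":0,"ry":0,"rz":-0.75}
    - {"fingers":0,"dx":-0.43,"dy":-0.16,"dz":0,"rx":0,"ry":0,"rz":-0.74}
    - {"fingers":0,"dx":-0.41,"dy":-0.23,"dz":0,"rx":0,"ry":0,"rz":-0.75}
    - {"fingers":0,"dx":-0.38,"dy":-0.27,"dz":0,"rx":0,"ry":0,"rz":-0.75}
    - {"fingers":0,"dx":0,"dy":0,"dz":0,"rx":0,"ry":0,"rz":0}
    - {"fingers":0,"dx":0,"dy":0,"dz":0,"rx":0,"ry":0,"rz":0}

```text
time_s: 10.15
tool_pos: [0.6198, 0.0303, 0.2612]
tool_rot: [180.0, 0.0, 21.4]
force: [0.2, 0.5, -0.9]
grip_width: 0.0431
```

```bash
python3 arc.py 7;python3 - <<'E'
from plan import *
p,R=pose()
rows(line(p,R,np.array([.6205,.030,.178]),down(21.6),5))
E
```

```text
[0.61976644 0.03031132 0.26115233] [1.79994108e+02 1.57537034e-02 2.14488532e+01] 0.04312059119989344 [ 0.23019689  0.54765594 -0.90859667] [-0.06901656  0.17431464 -0.00470324]
r 0.0012336107937184493 phi 179.47403022355027
[{"dz":0.55},{"dx":0.01,"dz":0.56,"rz":-0.01},{"dz":0.55},{"dx":0.01,"dy":0.01,"dz":0.56},{"dz":0.55}]
end [0.6206 0.0299 0.1781] [1.7997e+02 2.0000e-02 2.1570e+01]
```

View pics/scene7.png

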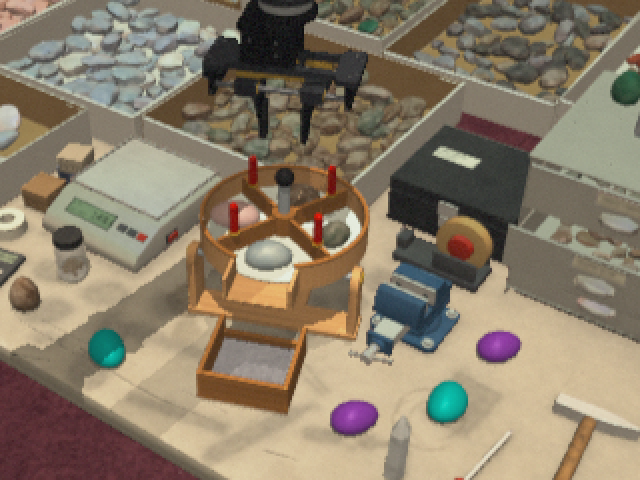

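Request:
carry_out:
  plan:
    - {"fingers":0,"dx":0,"dy":0,"dz":0.56,"rx":0,"ry":0,"rz":0}
    - {"fingers":0,"dx":0.02,"dy":0,"dz":0.56,"rx":0,"ry":0,"rz":0}
    - {"fingers":0,"dx":0,"dy":0,"dz":0.56,"rx":0,"ry":0,"rz":0}
    - {"fingers":0,"dx":0,"dy":0,"dz":0.56,"rx":0,"ry":0,"rz":0}
    - {"fingers":0,"dx":0,"dy":0,"dz":0.56,"rx":0,"ry":0,"rz":0}
    - {"fingers":0.3,"dx":0,"dy":0,"dz":0,"rx":0,"ry":0,"rz":0}
    - {"fingers":0.6,"dx":0,"dy":0,"dz":0,"rx":0,"ry":0,"rz":0}
    - {"fingers":0.6,"dx":0,"dy":0,"dz":0,"rx":0,"ry":0,"rz":0}
    - {"fingers":0.6,"dx":0,"dy":0,"dz":0,"rx":0,"ry":0,"rz":0}
  force: 20

```text
time_s: 11.38
tool_pos: [0.621, 0.0299, 0.1783]
tool_rot: [179.9, -0.1, 21.5]
force: [1.7, -1.4, 0.1]
grip_width: 0.0241
```

```bash
python3 arc.py 8;python3 - <<'E'
import numpy as np
t=np.linspace(0,.66,13);x=55*np.cos(t)-103*np.sin(t);z=103*np.cos(t)+55*np.sin(t)
print(np.c_[t[1:],np.diff(x)/30,-np.diff(z)/30].round(2))
E
```

```text
[0.6209754  0.02990084 0.17832734] [ 1.79925734e+02 -1.05224740e-01  2.15394988e+01] 0.024139073890730292 [ 1.7325371  -1.42705649  0.09501214] [-0.47425813 -0.27180118 -0.0077595 ]
r 0.00039991675837445703 phi -93.52714348774796
[[ 0.06 -0.19 -0.1 ]
 [ 0.11 -0.2  -0.08]
 [ 0.16 -0.2  -0.07]
 [ 0.22 -0.2  -0.06]
 [ 0.28 -0.21 -0.05]
 [ 0.33 -0.21 -0.04]
 [ 0.38 -0.21 -0.03]
 [ 0.44 -0.21 -0.02]
 [ 0.5  -0.21 -0.  ]
 [ 0.55 -0.21  0.01]
 [ 0.6  -0.21  0.02]
 [ 0.66 -0.21  0.03]]
```

View pics/scene8.png

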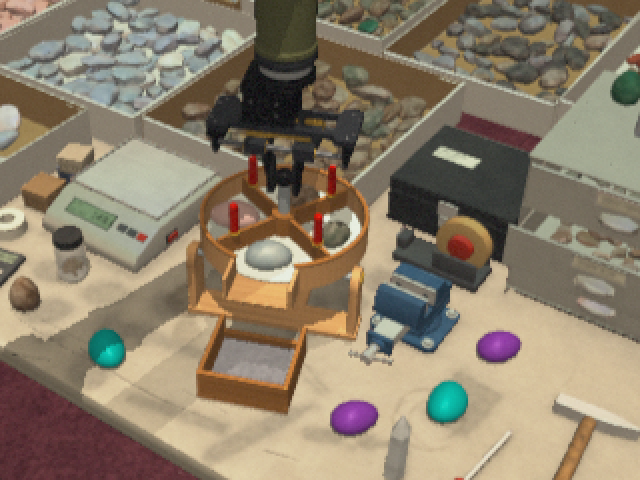

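The ball is gripped with the opening at 24 mm. Now I'll tip gradually.

Request:
carry_out:
  plan:
    - {"fingers":0.6,"dx":-0.19,"dy":0,"dz":-0.1,"rx":0,"ry":0,"rz":0}
    - {"fingers":0.6,"dx":-0.2,"dy":0,"dz":-0.08,"rx":0,"ry":0,"rz":0}
    - {"fingers":0.6,"dx":-0.2,"dy":0,"dz":-0.07,"rx":0,"ry":0,"rz":0}
    - {"fingers":0.6,"dx":-0.2,"dy":0,"dz":-0.06,"rx":0,"ry":0,"rz":0}
    - {"fingers":0.6,"dx":-0.21,"dy":0,"dz":-0.05,"rx":0,"ry":0,"rz":0}
    - {"fingers":0.6,"dx":-0.21,"dy":0,"dz":-0.04,"rx":0,"ry":0,"rz":0}
    - {"fingers":0.6,"dx":-0.21,"dy":0,"dz":-0.03,"rx":0,"ry":0,"rz":0}

```text
time_s: 12.35
tool_pos: [0.5825, 0.0152, 0.1912]
tool_rot: [179.9, -0.3, 21.6]
force: [6.3, -1.3, -3.4]
grip_width: 0.0246
```

```bash
python3 arc.py 9
```

```text
[0.58254936 0.01515062 0.19122133] [179.89510192  -0.29024926  21.5856453 ] 0.02460697781374782 [ 6.29172139 -1.28354273 -3.3763532 ] [-0.33271671 -1.23995906  0.00707093]
r 0.04132741691671147 phi -158.49578690184646
```

View pics/scene9.png

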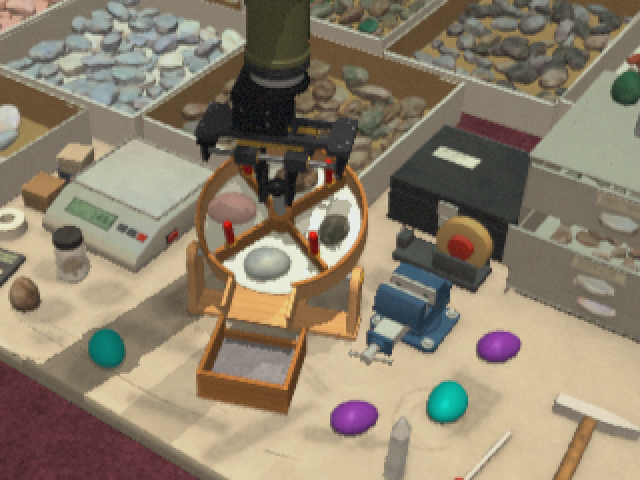

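The cradle is at about 0.38 rad and the stone is still in its compartment, so I'll tip further.

Request:
carry_out:
  plan:
    - {"fingers":0.6,"dx":-0.21,"dy":0,"dz":-0.02,"rx":0,"ry":0,"rz":0}
    - {"fingers":0.6,"dx":-0.21,"dy":0,"dz":0,"rx":0,"ry":0,"rz":0}
    - {"fingers":0.6,"dx":-0.21,"dy":0,"dz":0.01,"rx":0,"ry":0,"rz":0}
    - {"fingers":0.6,"dx":-0.21,"dy":0,"dz":0.02,"rx":0,"ry":0,"rz":0}
    - {"fingers":0.6,"dx":0,"dy":0,"dz":0,"rx":0,"ry":0,"rz":0}
    - {"fingers":0.6,"dx":0,"dy":0,"dz":0,"rx":0,"ry":0,"rz":0}

```text
time_s: 13.2
tool_pos: [0.5581, 0.0058, 0.1914]
tool_rot: [180.0, -0.1, 21.6]
force: [2.8, -1.3, 6.2]
grip_width: 0.0245
```

```bash
python3 arc.py 10
```

```text
[0.55811357 0.00581813 0.19135372] [ 1.79979382e+02 -1.17268669e-01  2.15845198e+01] 0.024495537792665657 [ 2.79329794 -1.27327033  6.1865336 ] [-0.25193785 -0.50860117 -0.00222876]
r 0.06748381600449413 phi -158.72889195553458
```

View pics/scene10.png

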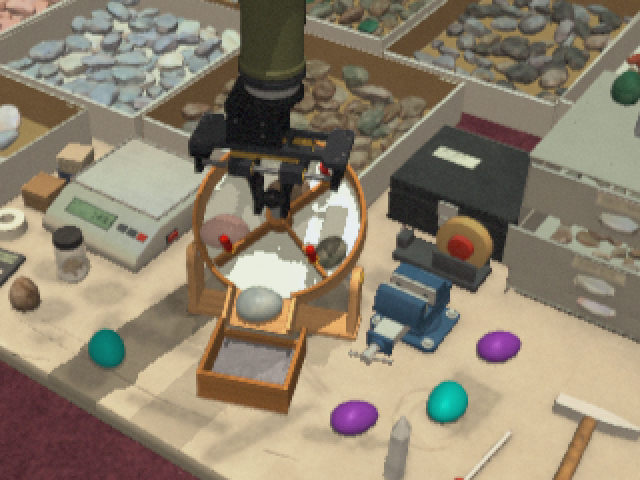

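The stone is sliding onto the spout at (259,303). I'll hold here.

Request:
carry_out:
  plan:
    - {"fingers":0.6,"dx":0,"dy":0,"dz":0,"rx":0,"ry":0,"rz":0}
    - {"fingers":0.6,"dx":0,"dy":0,"dz":0,"rx":0,"ry":0,"rz":0}
    - {"fingers":0.6,"dx":0,"dy":0,"dz":0,"rx":0,"ry":0,"rz":0}
    - {"fingers":0.6,"dx":0,"dy":0,"dz":0,"rx":0,"ry":0,"rz":0}
    - {"fingers":0.6,"dx":0,"dy":0,"dz":0,"rx":0,"ry":0,"rz":0}
    - {"fingers":0.6,"dx":0,"dy":0,"dz":0,"rx":0,"ry":0,"rz":0}

```text
time_s: 14.05
tool_pos: [0.5583, 0.0059, 0.1914]
tool_rot: [180.0, -0.1, 21.6]
force: [2.4, -1.0, 6.2]
grip_width: 0.0246
```

```bash
python3 arc.py 11
```

```text
[0.55834208 0.00589753 0.19139919] [ 1.79972471e+02 -1.35522240e-01  2.15807001e+01] 0.0246237480684858 [ 2.35528815 -1.03227695  6.16607628] [-0.29568886 -0.5296295  -0.03184696]
r 0.06724206636346523 phi -158.72130149723145
```

View pics/scene11.png

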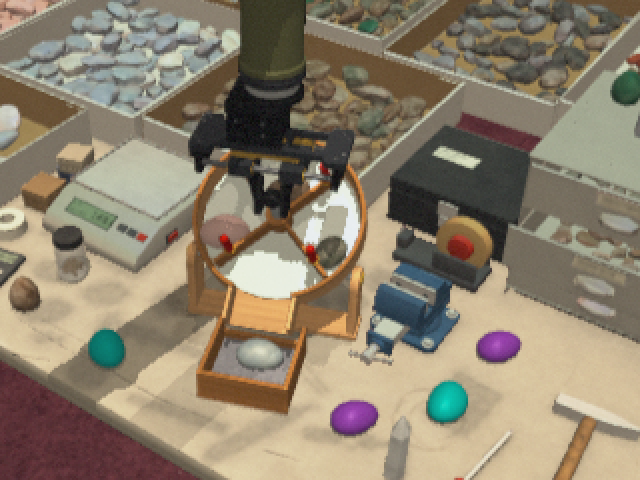

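The stone lies in the tray at (260,353). I'll bring the carousel back level and then release.

Request:
carry_out:
  plan:
    - {"fingers":0.6,"dx":0.21,"dy":0,"dz":-0.02,"rx":0,"ry":0,"rz":0}
    - {"fingers":0.6,"dx":0.21,"dy":0,"dz":-0.01,"rx":0,"ry":0,"rz":0}
    - {"fingers":0.6,"dx":0.21,"dy":0,"dz":0,"rx":0,"ry":0,"rz":0}
    - {"fingers":0.6,"dx":0.21,"dy":0,"dz":0.02,"rx":0,"ry":0,"rz":0}
    - {"fingers":0.6,"dx":0.21,"dy":0,"dz":0.03,"rx":0,"ry":0,"rz":0}
    - {"fingers":0.6,"dx":0.21,"dy":0,"dz":0.04,"rx":0,"ry":0,"rz":0}
    - {"fingers":0.6,"dx":0.21,"dy":0,"dz":0.05,"rx":0,"ry":0,"rz":0}
    - {"fingers":0.6,"dx":0.2,"dy":0,"dz":0.06,"rx":0,"ry":0,"rz":0}
    - {"fingers":0.6,"dx":0.2,"dy":0,"dz":0.07,"rx":0,"ry":0,"rz":0}
    - {"fingers":0.6,"dx":0.2,"dy":0,"dz":0.08,"rx":0,"ry":0,"rz":0}
    - {"fingers":0.6,"dx":0.18,"dy":0,"dz":0.09,"rx":0,"ry":0,"rz":0}
    - {"fingers":0.6,"dx":0,"dy":0,"dz":0,"rx":0,"ry":0,"rz":0}

```text
time_s: 15.65
tool_pos: [0.6192, 0.0293, 0.1775]
tool_rot: [180.0, 0.2, 21.5]
force: [1.9, -3.8, 5.4]
grip_width: 0.0243
```

Request:
carry_out:
  plan:
    - {"fingers":0.3,"dx":0,"dy":0,"dz":0,"rx":0,"ry":0,"rz":0}
    - {"fingers":0,"dx":0,"dy":0,"dz":0,"rx":0,"ry":0,"rz":0}
    - {"fingers":0,"dx":0,"dy":0,"dz":0,"rx":0,"ry":0,"rz":0}
    - {"fingers":0,"dx":0,"dy":0,"dz":0,"rx":0,"ry":0,"rz":0}
    - {"fingers":0,"dx":0,"dy":0,"dz":-0.5,"rx":0,"ry":0,"rz":0}
    - {"fingers":0,"dx":0,"dy":0,"dz":-0.8,"rx":0,"ry":0,"rz":0}
    - {"fingers":0,"dx":0,"dy":0,"dz":-1,"rx":0,"ry":0,"rz":0}
    - {"fingers":0,"dx":0,"dy":0,"dz":-1,"rx":0,"ry":0,"rz":0}
    - {"fingers":0,"dx":0,"dy":0,"dz":-1,"rx":0,"ry":0,"rz":0}
    - {"fingers":0,"dx":0,"dy":0,"dz":0,"rx":0,"ry":0,"rz":0}
    - {"fingers":0,"dx":0,"dy":0,"dz":0,"rx":0,"ry":0,"rz":0}

```text
time_s: 17.02
tool_pos: [0.6197, 0.0306, 0.3068]
tool_rot: [-180.0, -0.0, 21.6]
force: [0.5, -0.7, -0.3]
grip_width: 0.0435
```

```bash
python3 arc.py 12
```

```text
[0.61969522 0.03060683 0.30679909] [-1.79977198e+02 -1.22994173e-03  2.15761457e+01] 0.04350425859410536 [ 0.48587477 -0.73307866 -0.27132696] [-0.07716777  0.13713386  0.01523195]
r 0.0013403755141664737 phi 166.76689749866145
```

View pics/scene12.png

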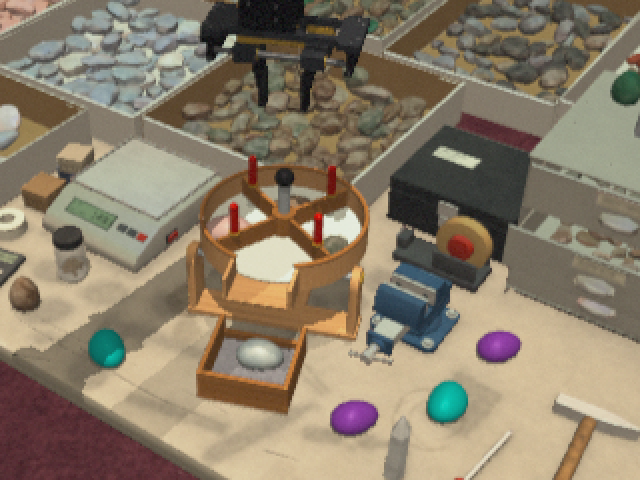

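The carousel is level and blue is in the tray. The brown stone is hidden behind the divider, so I'll move the arm aside to check it.

Request:
carry_out:
  plan:
    - {"fingers":0,"dx":0,"dy":-1,"dz":0,"rx":0,"ry":0,"rz":0}
    - {"fingers":0,"dx":0,"dy":-1,"dz":0,"rx":0,"ry":0,"rz":0}
    - {"fingers":0,"dx":0,"dy":-1,"dz":0,"rx":0,"ry":0,"rz":0}
    - {"fingers":0,"dx":0,"dy":-1,"dz":0,"rx":0,"ry":0,"rz":0}
    - {"fingers":0,"dx":-0.5,"dy":-1,"dz":0,"rx":0,"ry":0,"rz":0}
    - {"fingers":0,"dx":-0.5,"dy":-1,"dz":0,"rx":0,"ry":0,"rz":0}
    - {"fingers":0,"dx":-0.5,"dy":-1,"dz":0,"rx":0,"ry":0,"rz":0}
    - {"fingers":0,"dx":-0.5,"dy":-1,"dz":0,"rx":0,"ry":0,"rz":0}
    - {"fingers":0,"dx":-0.5,"dy":-1,"dz":0,"rx":0,"ry":0,"rz":0}
    - {"fingers":0,"dx":0,"dy":0,"dz":0,"rx":0,"ry":0,"rz":0}
    - {"fingers":0,"dx":0,"dy":0,"dz":0,"rx":0,"ry":0,"rz":0}

```text
time_s: 18.5
tool_pos: [0.4511, 0.2533, 0.3064]
tool_rot: [180.0, 0.0, 21.5]
force: [0.2, -0.4, -0.8]
grip_width: 0.0433
```

```bash
python3 arc.py 13; python3 - <<'E'
from h import *
a,b=load("scene0.npz"),load("scene13.npz")
for n,(x,y,w,h) in dict(jar=(222,230,26,35),egg=(203,258,20,20),tower=(388,322,22,42)).items():
    d=cv2.absdiff(a["color"][y:y+h,x:x+w],b["color"][y:y+h,x:x+w]); print(n,d.mean(),d.max())
cv2.imwrite("pics/top13f.png",b["color"][:,:,::-1]); cv2.imwrite("pics/top13full.png",load("top13.npz")["color"][:,:,::-1])
E
```

```text
[0.45109856 0.25331145 0.30640408] [1.79952936e+02 3.03039328e-02 2.15421756e+01] 0.043349932796442975 [ 0.18590758 -0.38527623 -0.83666765] [-0.0975454   0.15561079 -0.0472585 ]
r 0.2803579971808818 phi 127.30198916720646
jar 17.904761904761905 62
egg 6.644166666666667 21
tower 14.526334776334776 61
```

View pics/top13full.png

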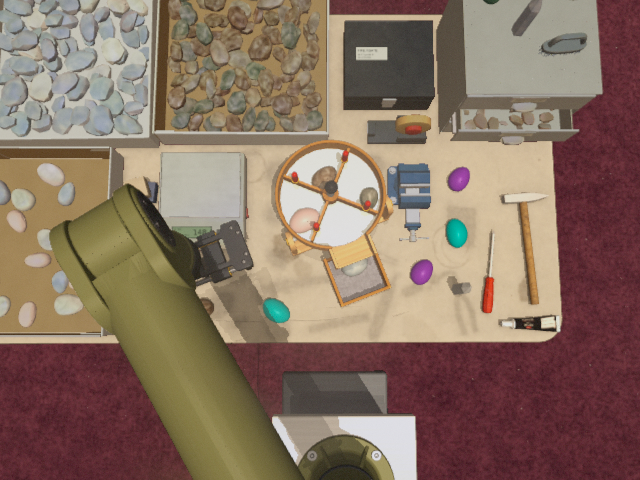

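View pics/scene13.png

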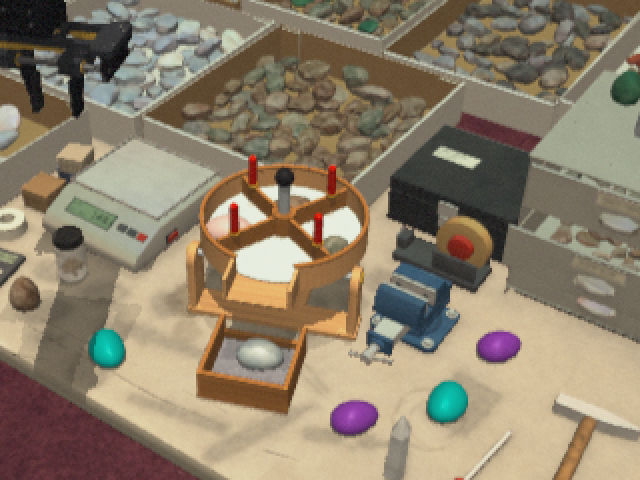

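The carousel is level. In the top view, brown (325,176), green (368,197) and pink (304,220) are each in their own compartment, and pale blue is in the tray at (354,268). The jar, egg and tower stand where they were; their picture differences come from shadow. I'm handing in.

```bash
python3 -c "
from cell import ticket; print(ticket.sign_off())"
```

```text
the job is handed in; nothing more can be done
None
```

The pale blue stone is in the catch tray, and the job was handed in at about 18.6 s of the 61 s allowed. I gripped one red peg and turned the wheel about 139° clockwise until the stone faced the spout. Then I gripped the post's ball, tipped the carousel to about 0.6 rad until the stone slid out, brought it back level and let go.

**Last checks:**
- **Stones:** the final pictures show pale blue in the tray, with pink, green and brown each still in their own compartments. The fingers stayed above stone height throughout.
- **Carousel:** it looks level in the final pictures.
- **Tower, egg and jar:** all three appear upright and in place in the scene view. The pixel comparison with the first picture did show differences around the tower and jar. I put those down to changed shadows, judging by eye.
- **Forces:** readings between moves peaked at about 10 N.

**Off from plan:**
- **Rejected call:** the first move call was refused for missing fields, and nothing moved.
- **Peg grip:** the gripper held the peg about 4 mm further out than I commanded. The wheel still ended within about 1° of its target.

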